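Lock the stop screw of the mail-bag seal press

TASK

The stop screw of the seal press has been set with the setting gauge, but its hexagonal jam nut is still backed off. Leaving the gauge in place under the screw, run the jam nut down clockwise until it is tight against the boss; then draw the gauge out sideways and lay it gently, flat, tongue and all, inside the shallow wooden tray. Leave everything else on the desk where it is.

Things in the scene. Friction and masses are not known exactly. Their poses are not given: they have to be found in the camera images.
- press: Grey C-frame bench press fixed to the desk. Origin: on the desk, under the upright stop screw's axis; x points to its back column, y to its left as seen from the robot, z up. Base plate 22 mm thick (x -50..110, y -135..55 mm). Column at x 60..105 mm and overhanging arm (56 mm wide, x -25..105 mm), tops at 105 mm. A lever sticks out behind to x 210 mm, up to 90 mm high.
- boss_top (a point): Centre of the top face of the press's round threaded boss (56 mm diameter), 115 mm above the desk, where the jam nut seats. The steel stop screw, 32 mm diameter, stands up through it to 60 mm above this point; it is keyed and does not turn. Axes as the press.
- screw_foot (a point): Centre of the lower end of the stop screw, a 20 mm diameter foot under the arm, 34.5 mm above the desk: 12.5 mm above the base plate and 2.5 mm above the gauge's tongue. Axes as the press.
- jam_nut (a joint): Turn of the jam nut on the screw, rad: 0 = tight against the boss (hard stop); positive = backed off (counter-clockwise seen from above). It starts 2.3 to 3.7 rad backed off. The nut moves 12 mm per full turn (1.91 mm per rad), down when turned clockwise. Friction about 0.1 N m; it stays where it is left.
- nut_top (a point): Centre of the top face of the steel hexagonal jam nut, on the screw's axis; turns and travels with the nut. The nut is 54 mm across flats, 62 mm across corners, 32 mm thick; its underside meets the boss top when tight. The point's x axis is normal to one flat (flats every 60 degrees); z up.
- gauge: Loose steel setting gauge, about 0.35 kg. Origin: centre of the underside of its upright grip block, 24 (x) x 36 (y) x 50 mm high. A flat tongue, 26 mm wide and 10 mm thick, runs from the block along the gauge's +y to y = 112 mm (130 mm overall). It starts on the base plate, tongue under the screw foot, block on the press's -y side, its axes as the press's. Centre of mass about y = 16 mm.
- gauge_home (a point): Point on the top of the press's base plate, 100 mm from the screw axis along the press's -y: where the gauge's origin lies while the gauge is in place. From there the gauge is drawn out along the press's -y; after more than 25 mm it is clear of the foot and can be lifted. Axes as the press.
- gauge_mid (a point): Middle of the gauge's length on its underside: 47 mm from the gauge's origin along its +y. Axes as the gauge.
- tray: Shallow open wooden tray fixed to the desk, left or right of the press. Origin: centre of its underside; outside 236 mm (x) x 146 mm (y) x 24 mm high, walls and floor 7 mm thick (inner floor 7 mm above the desk). Empty at the start.
- basket: Pink slatted plastic basket 220 x 140 x 80 mm high, on the other side of the press from the tray; origin centre of underside. Leave alone.
- rubber_stamp: Dark wooden hand stamp, 44 mm diameter, 84 mm high, standing; origin centre of underside. Leave alone.
- pad_tin: Flat yellow stamp-pad tin 75 x 110 x 18 mm; origin centre of underside. Leave alone.
- scale_weight: Brass scale weight, 48 mm diameter, 67 mm high; origin centre of underside. Leave alone.
- ink_bottle: Ink jar, 54 mm diameter, 95 mm high; origin centre of underside. Leave alone.
- stapler: Black stapler, 130 x 32 x 39 mm; origin centre of underside, length along its x. Leave alone.

How it is judged:
By the outcome, as a careful person would: the job done as asked, in the order asked, and still so for the second after the job is handed in, with the robot touching nothing.
It also fails if it takes over 70 s, if anything falls off the work surface, if the arm or the gripper's body presses on something with over 40 N, if the wrist force passes 120 N, or if a joint passes its speed limit or range.

ROBOT

A 6-joint arm with a two-finger parallel gripper is mounted at the origin on the work surface. World frame = base frame: x ahead of the robot, y to its left, z up, the work surface at z = 0. Lengths are in m, angles in rad, forces in N, time in s.
With the tool pointing down it reaches from about 0.35 to 0.925 m from the base axis. Payload 6.4 kg.
Tool frame: the origin (TCP) lies at the very end of the fingers, on their centre line; the grasp point (between the pads) lies 19 mm behind it (env.hold_point_z is the distance from the TCP to the grasp point, in m); z points along the fingers, y is the direction in which the jaws open and shut (so a half turn about z gives the same grasp; the last joint's range is limited). The gripper opens to 85 mm and grips with 20 to 120 N. Pads are 22 mm wide; open, the fingers measure 114 mm over their backs; the gripper's body (76 mm by 85 mm) begins 54 mm behind the grasp point. The pads swing forward as they close: fully open they stand 13 mm farther back than shut.
Start: joints at [-1.434, 0.245, 1.558, -0, 1.339, -0.174], TCP at [0.199, -0.619, 0.231] pointing down, gripper open.
Joint ranges: [-3.13, 3.13], [-1.02, 2.26], [0.13, 2.54], [-0.95, 4.09], [0.21, 2.88], [-2.74, 2.74]. Speed limits (rad/s): [2.57, 2.57, 3.14, 3.14, 3.14, 3.14].

INTERFACE

Orientations are given as a unit quaternion [w, x, y, z].
In Python, from bench import env, read_camera gives the robot as it stands. The module is installed in compiled form; this text tells all that it offers.
- The arm moves only by the tool move_arm, never from a script. Its argument "deltas" is a list of rows, each an object with "xyz": the shift along the tool's x, y, z in mm, a list of three; "rot": the turn, a rotation vector about the tool's x, y, z in degrees, a list of three; "grip": the opening, from 0 (shut) to 1 (fully open). A call has 1 to 20 rows; each row shifts and turns the commanded pose from where the row before left it, along the tool's axes as they then stand; what a row does not reach is not made up. A row lasts 1/8 s, in which the tool goes at most 62.5 mm and 10.7 degrees, less where a joint would pass 70% of its speed; a pose out of reach is approached as far as the arm can. A call is refused whole if a number of a shift passes 62.5 or a number of a turn 10.7, either way. A call with a gripper value outside its range is refused whole. The fingers move at their own pace and stop on an object; "newtons" is the grip in N (left out, the last holds). Time passes only in rows, so rows that do not move let the fingers close. It gives the time, the measured TCP pose, the force and the opening at its end, in the units of the state.
- env.get_obs(): the state, without advancing time (a new reading comes with each control period).
- read_camera(name): name is "side" or "top"; returns a dict with "frame" (384x512x3 uint8, blue, green, red), "z_map" (384x512 float32, m along the optical axis (not along the pixel's ray), 0 where there is no reading), "fx", "fy", "cx", "cy" (pixels), "extrinsics" (4x4, takes a point from world to camera coordinates). Camera axes: x right, y up, looking along -z (the intrinsics and any distortion apply to the point x, -y, -z); pixel columns grow to the right and rows downward; lengths in m; the calibration is good to about 2 mm. A picture is of the moment at which its call begins.
- env.close_job(): hands the job in, once; it reports no verdict.
The state is a dict: "clock": time; "q": joint angles; "dq": joint speeds; "effort": joint torques, N m; "ee_pos": TCP position; "orientation": TCP orientation; "wrist_force": force on the tool from outside, world axes, zero at the start; "ft_torque": the same for the moment, N m; "grip_width": finger opening in m.
Only numpy, scipy, OpenCV 4.12 (cv2) and the standard library are available. Lean on these libraries where they do the work, as an engineer would, in place of code of your own. Each camera call takes 0.05 s, during which the arm holds its last target. There are 200 camera calls.

## Working session

There is one attempt and no reset: what is moved stays moved. The work goes in short steps, Python scripts to look and compute and a tool call to move; the robot and the scene stay as the last step left them, time stands still between calls to the robot, and variables do not carry over. Pictures are saved under pics/ and viewed, about 8 in all and at most 12, crops included, and the job is handed in when it is done.

Besides the shell and the picture viewer there is one more tool, called after "Emit:" by a JSON object that holds its "api" and its "payload", one argument or row to a line. move_arm: Moves the arm, as the interface text tells. Its arguments: {"type":"object","properties":{"deltas":{"type":"array","items":{"type":"object","properties":{"xyz":{"type":"array","items":{"type":"number"}},"rot":{"type":"array","items":{"type":"number"}},"grip":{"type":"number"}}}},"newtons":{"type":"number"}},"required":["deltas"]}

```bash
mkdir -p pics; cat > h.py <<'E'
import numpy as np, cv2
from bench import env, read_camera
def cloud(c):
    z=c["z_map"]; v,u=np.indices(z.shape)
    P=np.stack([(u-c["cx"])/c["fx"]*z, -(v-c["cy"])/c["fy"]*z, -z],-1)
    T=np.linalg.inv(c["extrinsics"]); W=P@T[:3,:3].T+T[:3,3]
    W[z==0]=np.nan
    return W
E
python3 - <<'E'
from h import *
o=env.get_obs(); print({k:np.round(v,3) for k,v in o.items()})
for n in ("top","side"):
    c=read_camera(n); cv2.imwrite(f"pics/{n}0.png",c["frame"]); np.save(n+"0.npy",cloud(c))
    print(n,c["fx"],c["fy"],c["cx"],c["cy"],[k for k in c],np.round(np.linalg.inv(c["extrinsics"]),3))
E
```

```text
{'clock': np.float64(0.0), 'q': array([-1.434,  0.246,  1.559, -0.   ,  1.339, -0.174]), 'dq': array([ 0.001, -0.002, -0.002, -0.002, -0.   ,  0.   ]), 'effort': array([ 2.0000e-03, -4.2951e+01, -3.2613e+01, -0.0000e+00,  5.0000e-03,
       -0.0000e+00]), 'ee_pos': array([ 0.199, -0.618,  0.23 ]), 'orientation': array([-0.001,  0.988,  0.155,  0.   ]), 'wrist_force': array([ 0.063, -0.223,  0.374]), 'ft_torque': array([ 0.03 , -0.009,  0.017]), 'grip_width': np.float64(0.085)}
top 351.3199101713982 351.3199101713982 258.7203002518428 188.09168504976313 ['frame', 'z_map', 'fx', 'fy', 'cx', 'cy', 'extrinsics'] [[ 0.029  0.986 -0.162  0.407]
 [-1.     0.029 -0.002  0.018]
 [ 0.003  0.162  0.987  0.985]
 [ 0.     0.     0.     1.   ]]
side 478.73131424199795 478.73131424199795 252.68482183388798 191.86690245973242 ['frame', 'z_map', 'fx', 'fy', 'cx', 'cy', 'extrinsics'] [[ 9.960e-01  6.900e-02 -5.600e-02  5.130e-01]
 [-8.900e-02  7.760e-01 -6.250e-01 -7.580e-01]
 [ 1.000e-03  6.270e-01  7.790e-01  1.079e+00]
 [ 0.000e+00  0.000e+00  0.000e+00  1.000e+00]]
```

View pics/top0.png

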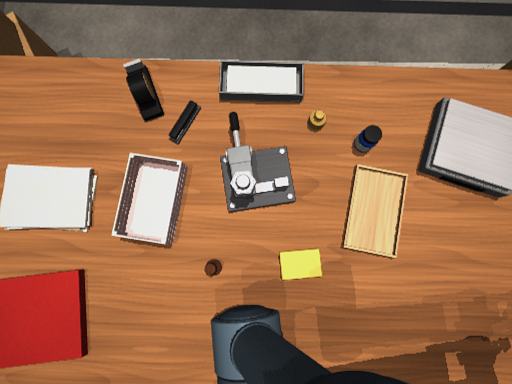

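View pics/side0.png

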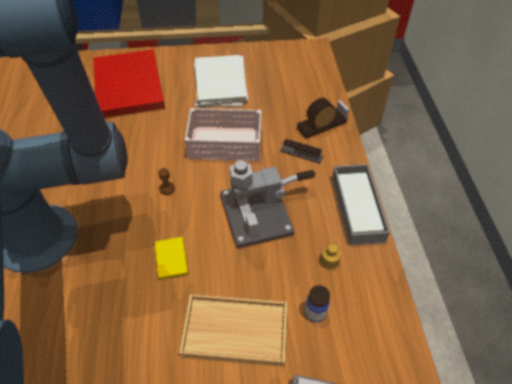

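The top view shows the nut at about (243,182), the gauge block at (281,182) and the tray at (375,210), to the right of the press. The side view agrees. Next I measure them using depth.

```bash
python3 - <<'E'
from h import *
for n,c0 in (("top",(205,110,90,110)),("side",(205,145,110,105))):
    W=np.load(n+"0.npy"); f=cv2.imread(f"pics/{n}0.png"); u,v,w,h=c0
    X=W[v:v+h,u:u+w].reshape(-1,3)
    def sel(lo,hi): return X[(X[:,2]>lo)&(X[:,2]<hi)]
    for nm,lo,hi in (("desk",-.01,.01),("plate",.015,.028),("blocktop",.066,.078),("arm",.1,.109),("boss",.110,.120),("nuttop",.143,.162),("screw",.168,.18)):
        p=sel(lo,hi)
        if len(p)<5: print(n,nm,len(p)); continue
        r=cv2.minAreaRect((p[:,:2]*1000).astype(np.float32))
        print(n,nm,len(p),np.round(np.median(p,0),4),np.round(r[0],1),np.round(r[1],1),round(r[2],1))
    # tray: wood rim
    t=(330,150,90,120) if n=="top" else (170,285,130,90)
    Y=W[t[1]:t[1]+t[3],t[0]:t[0]+t[2]].reshape(-1,3); Y=Y[(Y[:,2]>.017)&(Y[:,2]<.03)]
    r=cv2.minAreaRect((Y[:,:2]*1000).astype(np.float32)); print(n,"tray",len(Y),np.round(r[0],1),np.round(r[1],1),round(r[2],1))
a=cv2.imread("pics/top0.png")[140:220,215:305]; b=cv2.imread("pics/side0.png")[150:250,205:305]
cv2.imwrite("pics/crop.png",np.hstack([cv2.resize(a,(400,500) if 0 else (450,400),interpolation=2),cv2.resize(b,(350,400) if 0 else (350,400),interpolation=2)]))
E
```

```text
top desk 5628 [ 6.987e-01  6.430e-02 -5.000e-04] [641.   48.2] [323.3 263. ] 1.9
top plate 2435 [0.5964 0.0046 0.0213] [592.8  25.4] [159.9 189.9] 10.8
top blocktop 227 [ 0.5832 -0.0252  0.0718] [648.2  42.5] [225.4 133.6] 22.5
top arm 623 [0.6222 0.0716 0.1054] [593.9  66.3] [132.1  60. ] 10.7
top boss 15 [0.5407 0.0551 0.112 ] [585.9  60.6] [115.1  47.9] 3.8
top nuttop 278 [0.5515 0.058  0.1526] [555.1  59.4] [54.1 59.3] 65.3
top screw 146 [0.5552 0.0591 0.1742] [554.9  58.5] [31.  30.7] 3.5
top tray 771 [ 536.4 -308.2] [147.1 283. ] 79.9
side desk 5914 [0.6495 0.0723 0.0023] [613.1 101.9] [389.3 341.2] 85.0
side plate 2373 [0.5967 0.003  0.0239] [644.1 110.1] [317.9 343. ] 10.0
side blocktop 319 [0.5853 0.0416 0.0733] [575.9 119.1] [246.7 282.1] 39.9
side arm 405 [0.6099 0.056  0.1067] [593.7  63.8] [133.2  64.2] 13.3
side boss 152 [0.6195 0.0569 0.1119] [591.8  64. ] [129.6  58.1] 8.7
side nuttop 222 [0.5544 0.0436 0.155 ] [555.6  52.7] [55.1 53.3] 9.2
side screw 121 [0.5543 0.0538 0.1757] [553.8  57.7] [30.7 32.3] 47.6
side tray 1175 [ 512.2 -304.7] [148.6 236.2] 79.9
```

View pics/crop.png

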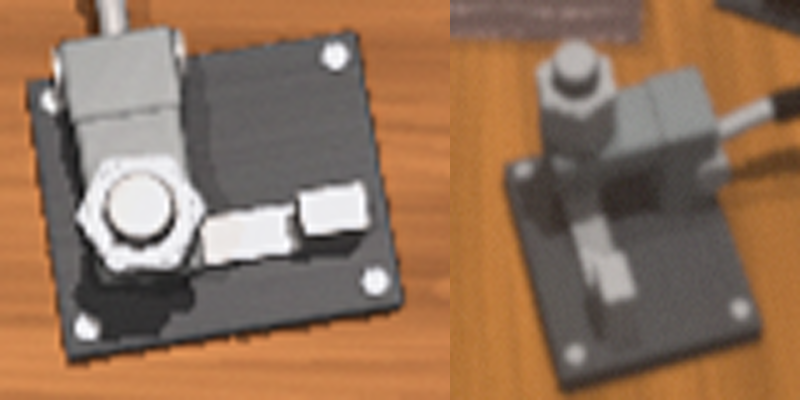

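The crop shows the hex nut with corners left and right (78,215) and (205,215), so one pair of flats faces roughly ±x. The gauge block is at (333,212), with its tongue running under the foot. The plate measures 160x190 and gives a yaw of 10.8°, with the screw axis near (555,59), which is consistent. Next I refine the nut phase, block and tray.

```bash
python3 - <<'E'
from h import *
c=np.array([.5553,.0588]); a=np.radians(10.8); R=np.array([[np.cos(a),-np.sin(a)],[np.sin(a),np.cos(a)]])
for n in ("top","side"):
    X=np.load(n+"0.npy").reshape(-1,3); X=X[np.isfinite(X[:,0])]
    L=(X[:,:2]-c)@R
    m=(np.hypot(*(L-[0,0]).T)<.036)&(X[:,2]>.147)&(X[:,2]<.16); p=X[m,:2]
    q=(X[:,:2]-c)
    w=[]
    for d in range(-30,30):
        t=np.radians(d+np.arange(3)*60); pr=p@np.array([np.cos(t),np.sin(t)])
        s=np.percentile(pr,98,axis=0)-np.percentile(pr,2,axis=0); w.append(s.sum())
    w=np.convolve(np.r_[w[-4:],w,w[:4]],np.ones(9)/9,'valid'); print(n,"phase deg",np.argmin(w)-30,"span",np.round(min(w)/3*1000,1), "z",np.round(np.percentile(X[m,2],[25,50,75]),4))
    r=cv2.minAreaRect((p*1000).astype(np.float32)); print(r, len(cv2.convexHull((p*1000).astype(np.float32))))
    m=(abs(L[:,0])<.03)&(abs(L[:,1]+.1)<.035)&(X[:,2]>.066)&(X[:,2]<.08)
    print("block loc",np.round((L[m].min(0)+L[m].max(0))/2,4),np.ptp(L[m],0),"z",np.median(X[m,2]))
    m=(abs(X[:,0]-.52)<.16)&(abs(X[:,1]+.305)<.1)&(X[:,2]>.018)&(X[:,2]<.03)
    r=cv2.minAreaRect((X[m,:2]*1000).astype(np.float32)); print("tray",r)
E
```

```text
top phase deg 5 span 52.1 z [0.1519 0.1527 0.1538]
((555.1348266601562, 59.42253875732422), (54.141822814941406, 59.313446044921875), 65.34725952148438) 21
block loc [ 0.0015 -0.0995] [0.02450762 0.03574852] z 0.07090460891221739
tray ((533.3684692382812, -307.5965881347656), (146.9339141845703, 276.8548278808594), 80.01849365234375)
side phase deg 2 span 50.9 z [0.1536 0.1551 0.1569]
((555.6434936523438, 52.657569885253906), (55.05474853515625, 53.27013397216797), 9.184992790222168) 17
block loc [ 0.0003 -0.1009] [0.02440961 0.04042128] z 0.0736314259468065
tray ((512.2288818359375, -304.690185546875), (148.55526733398438, 236.20526123046875), 79.9299087524414)
```

```bash
cat >> h.py <<'E'
from scipy.spatial.transform import Rotation as Ro
def togo(x,y,z,jaw):
    "shift (mm) along present tool axes, then turn (deg) about tool z, to TCP x,y,z m with jaw axis at world angle jaw"
    o=env.get_obs(); R=Ro.from_quat(o["orientation"],scalar_first=True); M=R.as_matrix()
    d=M.T@(np.array([x,y,z])-o["ee_pos"])*1000
    j=np.degrees(np.arctan2(M[1,1],M[0,1]))
    G=Ro.from_euler("z",jaw,degrees=True).as_matrix()@np.array([[0,1,0],[1,0,0],[0,0,-1.]])
    print("clock",o["clock"],"pos",o["ee_pos"].round(4),"jaw",j.round(2),"q",np.degrees(o["q"]).round(1),"F",o["wrist_force"].round(1),"T",o["ft_torque"].round(2),"w",round(float(o["grip_width"]),4))
    print("shift",d.round(1),"turn z",-(jaw-j),"rotvec(mod 180)",np.degrees((R.inv()*Ro.from_matrix(G)).as_rotvec()).round(1))
E
python3 -c "
from h import *
togo(.5553,.0588,.231,65)"
```

```text
clock 0.1 pos [ 0.1987 -0.6183  0.2303] jaw -72.19 q [-82.2  14.1  89.3  -0.   76.7 -10. ] F [ 0.1 -0.2 -0.1] T [-0.06 -0.03  0.05] w 0.0855
shift [ 5.466e+02 -5.356e+02  4.000e-01] turn z -137.19215345334896 rotvec(mod 180) [-0.000e+00 -1.000e-01 -1.372e+02]
```

Emit:
{"api": "move_arm", "payload": {
  "deltas": [
    {"xyz":[20,-20,0],"grip":1},
    {"xyz":[39,-38,0],"grip":1},
    {"xyz":[39,-38,0],"grip":1},
    {"xyz":[39,-38,0],"grip":1},
    {"xyz":[39,-38,0],"grip":1},
    {"xyz":[39,-38,0],"grip":1},
    {"xyz":[39,-38,0],"grip":1},
    {"xyz":[39,-38,0],"grip":1},
    {"xyz":[39,-38,0],"grip":1},
    {"xyz":[39,-38,0],"grip":1},
    {"xyz":[39,-38,0],"grip":1},
    {"xyz":[39,-38,0],"grip":1},
    {"xyz":[39,-38,0],"grip":1},
    {"xyz":[39,-38,0],"grip":1},
    {"xyz":[20,-20,0],"grip":1},
    {"rot":[0,0,-10],"grip":1},
    {"rot":[0,0,-10],"grip":1},
    {"rot":[0,0,-10],"grip":1},
    {"rot":[0,0,-10],"grip":1},
    {"rot":[0,0,-10],"grip":1}
  ]
}}

```text
schema error: expected keys xyz, rot, grip
```

Emit:
{"api": "move_arm", "payload": {
  "deltas": [
    {"rot":[0,0,-10],"grip":1},
    {"rot":[0,0,-10],"grip":1},
    {"rot":[0,0,-10],"grip":1},
    {"rot":[0,0,-10],"grip":1},
    {"rot":[0,0,-10],"grip":1},
    {"rot":[0,0,-10],"grip":1},
    {"rot":[0,0,-10],"grip":1},
    {"rot":[0,0,-10],"grip":1},
    {"rot":[0,0,-7],"grip":1},
    {"grip":1},
    {"grip":1}
  ]
}}

```text
schema error: expected keys xyz, rot, grip
```

```bash
python3 -c "
from h import *
togo(.5553,.0588,.122,65)
c=read_camera('side');cv2.imwrite('pics/s1.png',cv2.resize(c['frame'][60:260,130:380],(750,600),interpolation=2))"
```

```text
clock 0.1 pos [ 0.1987 -0.6183  0.2303] jaw -72.19 q [-82.2  14.1  89.3  -0.   76.7 -10. ] F [ 0.1 -0.2 -0.1] T [-0.06 -0.03  0.05] w 0.0855
shift [ 546.6 -535.4  109.4] turn z -137.19215345334896 rotvec(mod 180) [-0.000e+00 -1.000e-01 -1.372e+02]
```

View pics/s1.png

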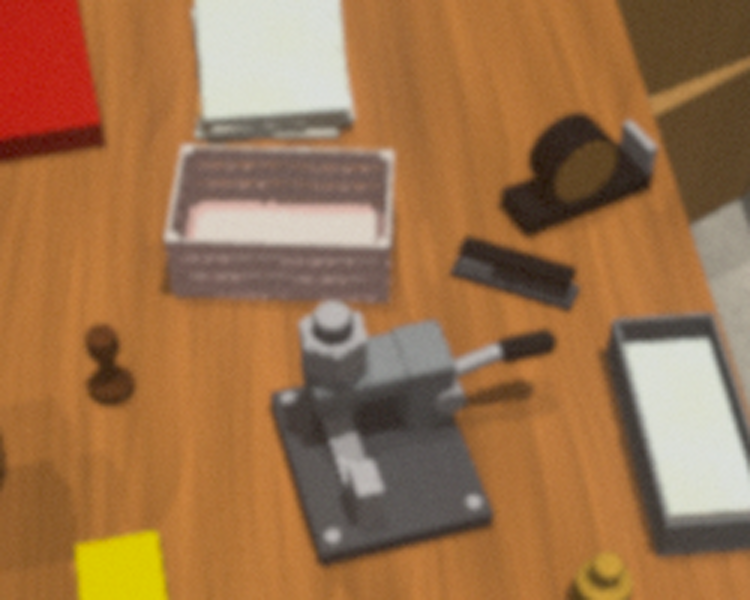

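The arm has not moved, because each row needs all three keys. I'll send the moves again.

Emit:
{"api": "move_arm", "payload": {
  "deltas": [
    {"xyz":[20,-20,0],"rot":[0,0,0],"grip":1},
    {"xyz":[39,-38,0],"rot":[0,0,0],"grip":1},
    {"xyz":[39,-38,0],"rot":[0,0,0],"grip":1},
    {"xyz":[39,-38,0],"rot":[0,0,0],"grip":1},
    {"xyz":[39,-38,0],"rot":[0,0,0],"grip":1},
    {"xyz":[39,-38,0],"rot":[0,0,0],"grip":1},
    {"xyz":[39,-38,0],"rot":[0,0,0],"grip":1},
    {"xyz":[39,-38,0],"rot":[0,0,0],"grip":1},
    {"xyz":[39,-38,0],"rot":[0,0,0],"grip":1},
    {"xyz":[39,-38,0],"rot":[0,0,0],"grip":1},
    {"xyz":[39,-38,0],"rot":[0,0,0],"grip":1},
    {"xyz":[39,-38,0],"rot":[0,0,0],"grip":1},
    {"xyz":[39,-38,0],"rot":[0,0,0],"grip":1},
    {"xyz":[39,-38,0],"rot":[0,0,0],"grip":1},
    {"xyz":[20,-20,0],"rot":[0,0,0],"grip":1},
    {"xyz":[0,0,0],"rot":[0,0,-10],"grip":1},
    {"xyz":[0,0,0],"rot":[0,0,-10],"grip":1},
    {"xyz":[0,0,0],"rot":[0,0,-10],"grip":1},
    {"xyz":[0,0,0],"rot":[0,0,-10],"grip":1},
    {"xyz":[0,0,0],"rot":[0,0,-10],"grip":1}
  ]
}}

```text
clock: 2.65
ee_pos: [0.556, 0.0569, 0.2309]
orientation: [-0.0, 0.828, 0.56, -0.0]
wrist_force: [-0.0, -0.8, 0.9]
grip_width: 0.0855
```

Emit:
{"api": "move_arm", "payload": {
  "deltas": [
    {"xyz":[0,0,0],"rot":[0,0,-10],"grip":1},
    {"xyz":[0,0,0],"rot":[0,0,-10],"grip":1},
    {"xyz":[0,0,0],"rot":[0,0,-10],"grip":1},
    {"xyz":[0,0,0],"rot":[0,0,-10],"grip":1},
    {"xyz":[0,0,0],"rot":[0,0,-10],"grip":1},
    {"xyz":[0,0,0],"rot":[0,0,-10],"grip":1},
    {"xyz":[0,0,0],"rot":[0,0,-10],"grip":1},
    {"xyz":[0,0,0],"rot":[0,0,-10],"grip":1},
    {"xyz":[0,0,0],"rot":[0,0,-7],"grip":1},
    {"xyz":[0,0,0],"rot":[0,0,0],"grip":1},
    {"xyz":[0,0,0],"rot":[0,0,0],"grip":1}
  ]
}}

```text
clock: 4.03
ee_pos: [0.5562, 0.0568, 0.2311]
orientation: [-0.0, 0.219, 0.976, 0.0]
wrist_force: [-0.5, -0.5, -0.2]
grip_width: 0.0852
```

```bash
python3 -c "
from h import *
togo(.5553,.0588,.122,65)"
```

```text
clock 4.025 pos [0.5562 0.0568 0.2311] jaw 64.71 q [ -5.8   1.9 102.7   0.   75.4 -70.5] F [-0.5 -0.5 -0.2] T [-0.   -0.    0.01] w 0.0852
shift [  1.6   1.4 109.1] turn z -0.29337545108485585 rotvec(mod 180) [-0.  -0.  -0.3]
```

Emit:
{"api": "move_arm", "payload": {
  "deltas": [
    {"xyz":[1.6,1.4,20],"rot":[0,0,0],"grip":1},
    {"xyz":[0,0,25],"rot":[0,0,0],"grip":1},
    {"xyz":[0,0,25],"rot":[0,0,0],"grip":1},
    {"xyz":[0,0,25],"rot":[0,0,0],"grip":1},
    {"xyz":[0,0,15],"rot":[0,0,0],"grip":1},
    {"xyz":[0,0,0],"rot":[0,0,0],"grip":1},
    {"xyz":[0,0,0],"rot":[0,0,0],"grip":0.5},
    {"xyz":[0,0,0],"rot":[0,0,0],"grip":0.5},
    {"xyz":[0,0,0],"rot":[0,0,0],"grip":0.5},
    {"xyz":[0,0,0],"rot":[0,0,0],"grip":0.5},
    {"xyz":[0,0,0],"rot":[0,0,0],"grip":0.5},
    {"xyz":[0,0,0],"rot":[0,0,0],"grip":0.5}
  ],
  "newtons": 40
}}

```text
clock: 5.52
ee_pos: [0.5555, 0.0573, 0.1231]
orientation: [0.0, 0.218, 0.976, -0.002]
wrist_force: [-6.8, -6.3, 5.9]
grip_width: 0.0533
```

```bash
python3 -c "
from h import *
togo(.5553,.0588,.121,65)"
```

```text
clock 5.525 pos [0.5555 0.0573 0.1231] jaw 64.84 q [ -5.7   9.1 107.2  -0.2  63.8 -70.4] F [-6.8 -6.3  5.9] T [-1.01  0.95  0.02] w 0.0533
shift [0.8 1.3 2.1] turn z -0.15800877654804424 rotvec(mod 180) [-0.2  0.1 -0.2]
```

Emit:
{"api": "move_arm", "payload": {
  "deltas": [
    {"xyz":[0.3,-1.3,0],"rot":[0,0,0],"grip":0.5},
    {"xyz":[0,0,0.2],"rot":[0,0,6],"grip":0.5},
    {"xyz":[0,0,0.2],"rot":[0,0,6],"grip":0.5},
    {"xyz":[0,0,0.2],"rot":[0,0,6],"grip":0.5},
    {"xyz":[0,0,0.2],"rot":[0,0,6],"grip":0.5},
    {"xyz":[0,0,0.2],"rot":[0,0,6],"grip":0.5}
  ],
  "newtons": 60
}}

```text
clock: 6.28
ee_pos: [0.5559, 0.0577, 0.1223]
orientation: [0.002, 0.465, 0.885, 0.001]
wrist_force: [-0.5, 1.4, 3.9]
grip_width: 0.053
```

```bash
python3 -c "
from h import *
togo(.5553,.0588,.122,5)"
```

```text
clock 6.275 pos [0.5559 0.0577 0.1223] jaw 34.63 q [ -5.7   9.1 107.3   0.   63.5 -40.3] F [-0.5  1.4  3.9] T [0.07 0.12 0.1 ] w 0.053
shift [1.2 0.1 0.3] turn z 29.626367737542672 rotvec(mod 180) [ 0.2  0.1 29.6]
```

Emit:
{"api": "move_arm", "payload": {
  "deltas": [
    {"xyz":[0,0,0.2],"rot":[0,0,6],"grip":0.5},
    {"xyz":[0,0,0.2],"rot":[0,0,6],"grip":0.5},
    {"xyz":[0,0,0.2],"rot":[0,0,6],"grip":0.5},
    {"xyz":[0,0,0.2],"rot":[0,0,6],"grip":0.5},
    {"xyz":[0,0,0.2],"rot":[0,0,6],"grip":0.5},
    {"xyz":[0,0,0.2],"rot":[0,0,6],"grip":0.5},
    {"xyz":[0,0,0.2],"rot":[0,0,6],"grip":0.5},
    {"xyz":[0,0,0.2],"rot":[0,0,6],"grip":0.5},
    {"xyz":[0,0,0.2],"rot":[0,0,6],"grip":0.5},
    {"xyz":[0,0,0.2],"rot":[0,0,6],"grip":0.5},
    {"xyz":[0,0,0.2],"rot":[0,0,6],"grip":0.5},
    {"xyz":[0,0,0.2],"rot":[0,0,6],"grip":0.5},
    {"xyz":[0,0,0.2],"rot":[0,0,6],"grip":0.5},
    {"xyz":[0,0,0.2],"rot":[0,0,6],"grip":0.5},
    {"xyz":[0,0,0.2],"rot":[0,0,6],"grip":0.5}
  ]
}}

```text
clock: 8.15
ee_pos: [0.5579, 0.0574, 0.1195]
orientation: [0.002, 0.955, 0.297, 0.004]
wrist_force: [7.8, -0.3, -2.5]
grip_width: 0.0528
```

```bash
python3 -c "
from h import *
togo(.5559,.0577,.118,-65)"
```

```text
clock 8.15 pos [0.5579 0.0574 0.1195] jaw -55.39 q [ -5.7   9.4 107.3   0.   62.9  49.7] F [ 7.8 -0.3 -2.5] T [-0.11 -1.18  0.12] w 0.0528
shift [-1.5 -1.4  1.5] turn z 9.613147124649693 rotvec(mod 180) [ 0.3 -0.4  9.6]
```

Emit:
{"api": "move_arm", "payload": {
  "deltas": [
    {"xyz":[1.2,0.8,0.1],"rot":[0,0,5],"grip":0.5},
    {"xyz":[0,0,0.2],"rot":[0,0,5],"grip":0.5},
    {"xyz":[0,0,0.2],"rot":[0,0,5],"grip":0.5},
    {"xyz":[0,0,0.2],"rot":[0,0,5],"grip":0.5}
  ]
}}

```text
clock: 8.65
ee_pos: [0.5582, 0.057, 0.1187]
orientation: [0.001, 0.992, 0.128, 0.003]
wrist_force: [3.3, -2.6, 1.5]
grip_width: 0.0529
```

```bash
python3 -c "
from h import *
togo(.5559,.0577,.118,-85)"
```

```text
clock 8.65 pos [0.5582 0.057  0.1187] jaw -75.34 q [-5.700e+00  9.600e+00  1.071e+02 -1.000e-01  6.300e+01  6.970e+01] F [ 3.3 -2.6  1.5] T [-0.4  -0.3   0.12] w 0.0529
shift [-2.1 -1.3  0.7] turn z 9.659216673697301 rotvec(mod 180) [ 0.2 -0.3  9.7]
```

Emit:
{"api": "move_arm", "payload": {
  "deltas": [
    {"xyz":[0,0,0.2],"rot":[0,0,5],"grip":0.5},
    {"xyz":[0,0,0.2],"rot":[0,0,5],"grip":0.5}
  ]
}}

```text
clock: 8.9
ee_pos: [0.5582, 0.0567, 0.1184]
orientation: [0.001, 0.999, 0.041, 0.003]
wrist_force: [3.5, -3.1, 1.4]
grip_width: 0.0531
```

```bash
python3 -c "
from h import *
togo(.5559,.0577,.118,-95)"
```

```text
clock 8.9 pos [0.5582 0.0567 0.1184] jaw -85.34 q [-5.700e+00  9.600e+00  1.071e+02 -1.000e-01  6.290e+01  7.970e+01] F [ 3.5 -3.1  1.4] T [-0.54 -0.31  0.1 ] w 0.0531
shift [-2.3 -1.2  0.3] turn z 9.664636295309961 rotvec(mod 180) [ 0.1 -0.3  9.7]
```

Emit:
{"api": "move_arm", "payload": {
  "deltas": [
    {"xyz":[0,0,0.2],"rot":[0,0,4],"grip":0.5},
    {"xyz":[0,0,0.2],"rot":[0,0,4],"grip":0.5}
  ]
}}

```text
clock: 9.15
ee_pos: [0.5582, 0.0565, 0.1181]
orientation: [0.001, 1.0, -0.029, 0.003]
wrist_force: [2.2, -4.5, 2.6]
grip_width: 0.0532
```

```bash
python3 -c "
from h import *
togo(.5559,.0577,.118,-93.3)"
```

```text
clock 9.15 pos [0.5582 0.0565 0.1181] jaw -93.3 q [-5.700e+00  9.600e+00  1.071e+02 -1.000e-01  6.290e+01  8.760e+01] F [ 2.2 -4.5  2.6] T [-0.64 -0.28  0.09] w 0.0532
shift [-2.4 -1.   0.1] turn z -0.002381152903922157 rotvec(mod 180) [ 0.1 -0.3 -0. ]
```

Emit:
{"api": "move_arm", "payload": {
  "deltas": [
    {"xyz":[0,0,0.2],"rot":[0,0,4],"grip":0.5},
    {"xyz":[0,0,0.1],"rot":[0,0,4],"grip":0.5}
  ]
}}

```text
clock: 9.4
ee_pos: [0.5582, 0.0563, 0.1178]
orientation: [0.001, 0.995, -0.098, 0.003]
wrist_force: [2.1, -5.8, 2.4]
grip_width: 0.053
```

```bash
python3 -c "
from h import *
togo(.5559,.0577,.118,-101.3)"
```

```text
clock 9.4 pos [0.5582 0.0563 0.1178] jaw -101.3 q [ -5.7   9.6 107.1  -0.2  62.9  95.6] F [ 2.1 -5.8  2.4] T [-0.76 -0.21  0.13] w 0.053
shift [-2.5 -0.9 -0.2] turn z 0.0026380509118411055 rotvec(mod 180) [ 0.1 -0.3  0. ]
```

Emit:
{"api": "move_arm", "payload": {
  "deltas": [
    {"xyz":[0,0.8,0.2],"rot":[0,0,4],"grip":0.5},
    {"xyz":[0,0,0.1],"rot":[0,0,4],"grip":0.5}
  ]
}}

```text
clock: 9.65
ee_pos: [0.5582, 0.0561, 0.1176]
orientation: [0.0, 0.986, -0.168, 0.003]
wrist_force: [2.5, -3.6, 2.5]
grip_width: 0.0532
```

```bash
python3 -c "
from h import *
togo(.5559,.0577,.118,-109.3)"
```

```text
clock 9.65 pos [0.5582 0.0561 0.1176] jaw -109.31 q [-5.800e+00  9.600e+00  1.072e+02 -1.000e-01  6.280e+01  1.035e+02] F [ 2.5 -3.6  2.5] T [-0.46 -0.35  0.05] w 0.0532
shift [-2.7 -0.8 -0.5] turn z -0.0129085977417418 rotvec(mod 180) [-0.  -0.4 -0. ]
```

Emit:
{"api": "move_arm", "payload": {
  "deltas": [
    {"xyz":[0,0,0.1],"rot":[0,0,4],"grip":0.5},
    {"xyz":[0,0,0.1],"rot":[0,0,4],"grip":0.5}
  ]
}}

```text
clock: 9.9
ee_pos: [0.5581, 0.0559, 0.1174]
orientation: [0.001, 0.973, -0.232, 0.003]
wrist_force: [3.3, -2.5, 3.3]
grip_width: 0.0529
```

```bash
python3 -c "
from h import *
togo(.5559,.0577,.118,-117.3)"
```

```text
clock 9.9 pos [0.5581 0.0559 0.1174] jaw -116.84 q [ -5.8   9.7 107.2  -0.2  62.8 111.2] F [ 3.3 -2.5  3.3] T [-0.3  -0.25  2.98] w 0.0529
shift [-2.8 -0.6 -0.6] turn z 0.46463314504414654 rotvec(mod 180) [ 0.1 -0.4  0.5]
```

The torque jumped to 3 N m after about 181° (3.17 rad), so that is the stop. It agrees with the measured starting height. Now I release and lift.

Emit:
{"api": "move_arm", "payload": {
  "deltas": [
    {"xyz":[0,0,0],"rot":[0,0,0],"grip":0.5},
    {"xyz":[0,0,0],"rot":[0,0,0],"grip":1},
    {"xyz":[0,0,0],"rot":[0,0,0],"grip":1},
    {"xyz":[0,0,0],"rot":[0,0,0],"grip":1},
    {"xyz":[0,0,0],"rot":[0,0,0],"grip":1},
    {"xyz":[0,0,-15],"rot":[0,0,0],"grip":1},
    {"xyz":[0,0,-30],"rot":[0,0,0],"grip":1},
    {"xyz":[0,0,-40],"rot":[0,0,0],"grip":1},
    {"xyz":[0,0,-30],"rot":[0,0,0],"grip":1},
    {"xyz":[0,0,0],"rot":[0,0,0],"grip":1}
  ]
}}

```text
clock: 11.15
ee_pos: [0.5578, 0.0569, 0.2342]
orientation: [-0.001, 0.972, -0.235, 0.004]
wrist_force: [0.4, 0.2, -0.5]
grip_width: 0.0853
```

```bash
python3 -c "
from h import *
a=np.radians(10.8); h=np.array([.5563,.0575])+.097*np.array([np.sin(a),-np.cos(a)]);print(h)
togo(h[0],h[1],.232,10.8)
c=read_camera('side');cv2.imwrite('pics/s2.png',cv2.resize(c['frame'][60:260,130:380],(750,600),interpolation=2))
X=cloud(c).reshape(-1,3); q=np.hypot(X[:,0]-.5555,X[:,1]-.0585)
for lo,hi in ((.018,.026),): 
    m=(q>lo)&(q<hi)&(X[:,2]>.135)&(X[:,2]<.165); print('nut z',m.sum(),np.percentile(X[m,2],[25,50,75]))
m=(q<.012)&(X[:,2]>.165)&(X[:,2]<.185); print('screw z',m.sum(),np.median(X[m,2]) if m.any() else 0)
"
```

```text
[ 0.57447599 -0.03778186]
clock 11.15 pos [0.5578 0.0569 0.2342] jaw -117.2 q [ -5.8   1.7 102.6   0.   75.3 111.4] F [ 0.4  0.2 -0.5] T [-0.02  0.02 -0.03] w 0.0853
shift [58.1 76.6  2.3] turn z -127.99949716893866 rotvec(mod 180) [   0.3   -0.4 -128. ]
nut z 108 [0.14722194 0.14958378 0.15094406]
screw z 50 0.17663714319443474
```

View pics/s2.png

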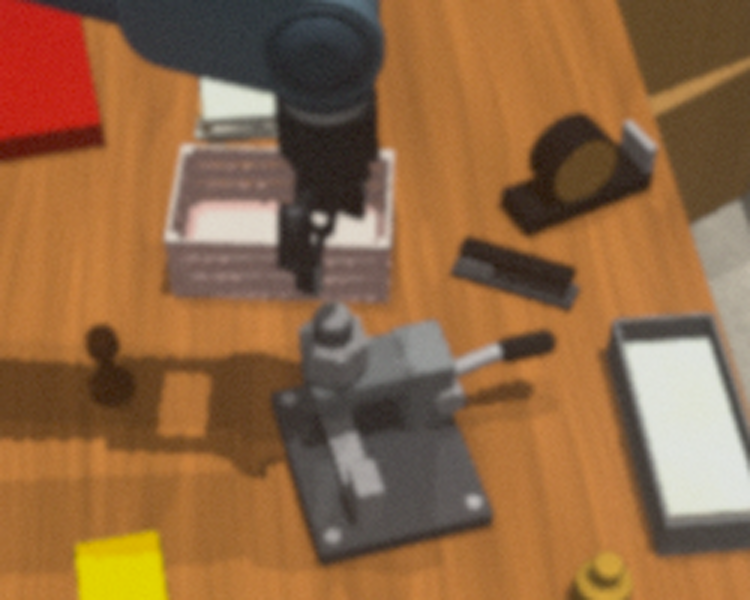

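The nut sits about 5.5 mm lower than before and shows more screw above it (side view, nut near (333,345)), and the gauge is undisturbed. So the nut is tight. Next is the gauge.

Emit:
{"api": "move_arm", "payload": {
  "deltas": [
    {"xyz":[19,26,0],"rot":[0,0,0],"grip":1},
    {"xyz":[19,26,0],"rot":[0,0,0],"grip":1},
    {"xyz":[20,25,0],"rot":[0,0,0],"grip":1},
    {"xyz":[0,0,0],"rot":[0,0,-10],"grip":1},
    {"xyz":[0,0,0],"rot":[0,0,-10],"grip":1},
    {"xyz":[0,0,0],"rot":[0,0,-10],"grip":1},
    {"xyz":[0,0,0],"rot":[0,0,-10],"grip":1},
    {"xyz":[0,0,0],"rot":[0,0,-10],"grip":1},
    {"xyz":[0,0,0],"rot":[0,0,-10],"grip":1},
    {"xyz":[0,0,0],"rot":[0,0,-10],"grip":1},
    {"xyz":[0,0,0],"rot":[0,0,-10],"grip":1},
    {"xyz":[0,0,0],"rot":[0,0,-10],"grip":1},
    {"xyz":[0,0,0],"rot":[0,0,-10],"grip":1},
    {"xyz":[0,0,0],"rot":[0,0,-10],"grip":1},
    {"xyz":[0,0,0],"rot":[0,0,-10],"grip":1},
    {"xyz":[0,0,0],"rot":[0,0,-8],"grip":1},
    {"xyz":[0,0,0],"rot":[0,0,0],"grip":1},
    {"xyz":[0,0,0],"rot":[0,0,0],"grip":1}
  ]
}}

```text
clock: 13.45
ee_pos: [0.5718, -0.0379, 0.229]
orientation: [-0.001, 0.638, 0.77, -0.0]
wrist_force: [-0.9, -0.5, -0.3]
grip_width: 0.0857
```

```bash
python3 -c "
from h import *
togo(.5745,-.0378,.036,10.8)"
```

```text
clock 13.45 pos [ 0.5718 -0.0379  0.229 ] jaw 10.69 q [-15.1   4.  100.8   0.   75.3 -25.8] F [-0.9 -0.5 -0.3] T [-0.02 -0.06 -0.01] w 0.0857
shift [ -0.6   2.9 193. ] turn z -0.10683334646070186 rotvec(mod 180) [-0.1 -0.  -0.1]
```

Emit:
{"api": "move_arm", "payload": {
  "deltas": [
    {"xyz":[-0.6,2.9,35],"rot":[0,0,0],"grip":1},
    {"xyz":[0,0,40],"rot":[0,0,0],"grip":1},
    {"xyz":[0,0,40],"rot":[0,0,0],"grip":1},
    {"xyz":[0,0,35],"rot":[0,0,0],"grip":1},
    {"xyz":[0,0,25],"rot":[0,0,0],"grip":1},
    {"xyz":[0,0,15],"rot":[0,0,0],"grip":1},
    {"xyz":[0,0,0],"rot":[0,0,0],"grip":1},
    {"xyz":[0,0,0],"rot":[0,0,0],"grip":0.1},
    {"xyz":[0,0,0],"rot":[0,0,0],"grip":0.1},
    {"xyz":[0,0,0],"rot":[0,0,0],"grip":0.1},
    {"xyz":[0,0,0],"rot":[0,0,0],"grip":0.1},
    {"xyz":[0,0,0],"rot":[0,0,0],"grip":0.1},
    {"xyz":[0,0,0],"rot":[0,0,0],"grip":0.1},
    {"xyz":[0,0,0],"rot":[0,0,0],"grip":0.1},
    {"xyz":[0,0,0],"rot":[0,0,0],"grip":0.1}
  ],
  "newtons": 50
}}

```text
clock: 15.32
ee_pos: [0.5759, -0.0382, 0.0408]
orientation: [0.001, 0.637, 0.771, 0.0]
wrist_force: [-0.1, 0.0, 5.7]
grip_width: 0.0234
```

```bash
python3 -c "
from h import *
togo(.5745,-.0378,.036,10.8)"
```

```text
clock 15.325 pos [ 0.5759 -0.0382  0.0408] jaw 10.81 q [-15.   18.6 105.8  -0.   55.5 -25.9] F [-0.1  0.   5.7] T [ 0.03  0.11 -0.06] w 0.0234
shift [ 0.7 -1.3  4.8] turn z 0.005410061138459099 rotvec(mod 180) [0.1 0.  0. ]
```

Emit:
{"api": "move_arm", "payload": {
  "deltas": [
    {"xyz":[0,0,-0.7],"rot":[0,0,0],"grip":0.1},
    {"xyz":[-3,0,0],"rot":[0,0,0],"grip":0.1},
    {"xyz":[-6,0,0],"rot":[0,0,0],"grip":0.1},
    {"xyz":[-6,0,0],"rot":[0,0,0],"grip":0.1}
  ]
}}

```text
clock: 15.82
ee_pos: [0.5778, -0.0521, 0.0408]
orientation: [-0.001, 0.637, 0.771, 0.0]
wrist_force: [-2.0, 4.6, 5.4]
grip_width: 0.0231
```

```bash
python3 -c "
from h import *
togo(.5745,-.0378,.036,10.8)"
```

```text
clock 15.825 pos [ 0.5778 -0.0521  0.0408] jaw 10.82 q [-1.640e+01  1.900e+01  1.053e+02  1.000e-01  5.580e+01 -2.720e+01] F [-2.   4.6  5.4] T [ 0.75  0.12 -0.03] w 0.0231
shift [14.7 -0.6  4.8] turn z 0.01574866920627649 rotvec(mod 180) [-0.  -0.1  0. ]
```

Emit:
{"api": "move_arm", "payload": {
  "deltas": [
    {"xyz":[-7,0,0],"rot":[0,0,0],"grip":0.1},
    {"xyz":[-7,0,0],"rot":[0,0,0],"grip":0.1},
    {"xyz":[-7,0,0],"rot":[0,0,0],"grip":0.1},
    {"xyz":[-7,0,0],"rot":[0,0,0],"grip":0.1},
    {"xyz":[-7,0,0],"rot":[0,0,0],"grip":0.1},
    {"xyz":[-5,0,-3],"rot":[0,0,0],"grip":0.1},
    {"xyz":[-8,0,-8],"rot":[0,0,0],"grip":0.1},
    {"xyz":[-12,0,-12],"rot":[0,0,0],"grip":0.1},
    {"xyz":[-15,0,-15],"rot":[0,0,0],"grip":0.1},
    {"xyz":[-15,0,-15],"rot":[0,0,0],"grip":0.1},
    {"xyz":[-15,0,-15],"rot":[0,0,0],"grip":0.1},
    {"xyz":[-15,0,-10],"rot":[0,0,0],"grip":0.1},
    {"xyz":[0,0,0],"rot":[0,0,0],"grip":0.1},
    {"xyz":[0,0,0],"rot":[0,0,0],"grip":0.1}
  ]
}}

```text
clock: 17.58
ee_pos: [0.6, -0.1702, 0.1179]
orientation: [-0.001, 0.637, 0.771, -0.0]
wrist_force: [0.3, 0.2, -4.6]
grip_width: 0.0236
```

```bash
python3 -c "
from h import *
t=np.array([.512,-.305]); e=np.radians(-10); g=t+.044*np.array([np.cos(e),np.sin(e)]); print(g)
togo(g[0],g[1],.115,80)
for n,b in (('side',(150,350,150,400)),):
  c=read_camera(n);cv2.imwrite('pics/s3.png',cv2.resize(c['frame'][b[0]:b[1],b[2]:b[3]],(750,600),interpolation=2))"
```

```text
[ 0.55533154 -0.31264052]
clock 17.575 pos [ 0.6    -0.1702  0.1179] jaw 10.81 q [-26.2  17.6  97.5   0.   65.  -37.1] F [ 0.3  0.2 -4.6] T [-0.03  0.   -0.  ] w 0.0236
shift [-131.5  -70.5    2.8] turn z -69.19477997228839 rotvec(mod 180) [ -0.   -0.1 -69.2]
```

View pics/s3.png

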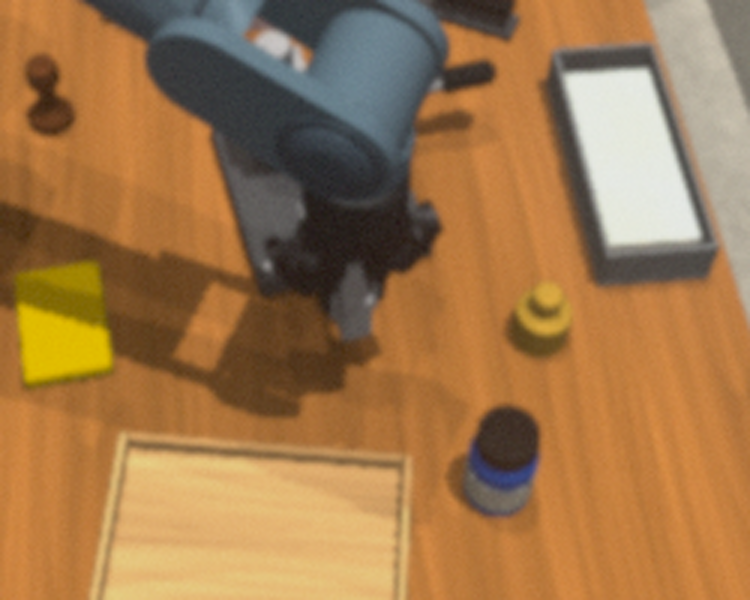

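The gauge hangs from the jaws (side view, near (350,310)), clear of the press, and its weight reads 4.6 N. I carry it over the tray.

Emit:
{"api": "move_arm", "payload": {
  "deltas": [
    {"xyz":[-17,-9,0],"rot":[0,0,0],"grip":0.1},
    {"xyz":[-30,-16,0],"rot":[0,0,0],"grip":0.1},
    {"xyz":[-30,-16,0],"rot":[0,0,0],"grip":0.1},
    {"xyz":[-30,-16,0],"rot":[0,0,0],"grip":0.1},
    {"xyz":[-24,-13,0],"rot":[0,0,0],"grip":0.1},
    {"xyz":[0,0,0],"rot":[0,0,-5],"grip":0.1},
    {"xyz":[0,0,0],"rot":[0,0,-8],"grip":0.1},
    {"xyz":[0,0,0],"rot":[0,0,-8],"grip":0.1},
    {"xyz":[0,0,0],"rot":[0,0,-8],"grip":0.1},
    {"xyz":[0,0,0],"rot":[0,0,-8],"grip":0.1},
    {"xyz":[0,0,0],"rot":[0,0,-8],"grip":0.1},
    {"xyz":[0,0,0],"rot":[0,0,-8],"grip":0.1},
    {"xyz":[0,0,0],"rot":[0,0,-8],"grip":0.1},
    {"xyz":[0,0,0],"rot":[0,0,-8],"grip":0.1},
    {"xyz":[0,0,0],"rot":[0,0,0],"grip":0.1},
    {"xyz":[0,0,0],"rot":[0,0,0],"grip":0.1}
  ]
}}

```text
clock: 19.62
ee_pos: [0.5561, -0.3126, 0.1184]
orientation: [-0.0, 0.09, 0.996, 0.0]
wrist_force: [-0.2, -0.2, -4.3]
grip_width: 0.0233
```

```bash
python3 -c "
from h import *
togo(.5553,-.3126,.0258,80)
c=read_camera('side');cv2.imwrite('pics/s4.png',cv2.resize(c['frame'][200:384,130:360],(750,600),interpolation=2))
X=cloud(c); 
v,u=slice(285,370),slice(170,300); Y=X[v,u].reshape(-1,3); m=(Y[:,2]>.095)&(Y[:,2]<.118); print('tongue pts',m.sum(),Y[m].min(0) if m.any() else 0,Y[m].max(0) if m.any() else 0)
m=(Y[:,2]>.004)&(Y[:,2]<.013);print('floor z',np.median(Y[m,2]))"
```

```text
clock 19.625 pos [ 0.5561 -0.3126  0.1184] jaw 79.68 q [ -39.5   19.3   95.4   -0.    65.4 -119.2] F [-0.2 -0.2 -4.3] T [-0.04 -0.06 -0.01] w 0.0233
shift [ 0.7 -0.1 92.6] turn z -0.3162164583197722 rotvec(mod 180) [ 0.  -0.  -0.3]
tongue pts 543 [ 0.44617343 -0.32572709  0.10044879] [ 0.57629817 -0.27834229  0.11768904]
floor z 0.008445938373906392
```

View pics/s4.png

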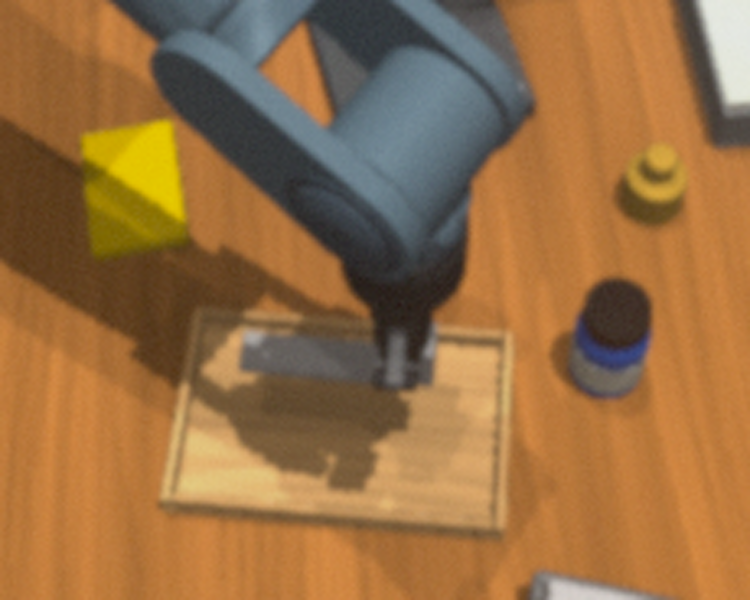

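The gauge is level over the tray with its tongue towards the robot (side view, (245..430, 360)). Its x span of 0.446–0.576 is centred on the tray. Lowering.

Emit:
{"api": "move_arm", "payload": {
  "deltas": [
    {"xyz":[0,0,15],"rot":[0,0,0],"grip":0.1},
    {"xyz":[0,0,20],"rot":[0,0,0],"grip":0.1},
    {"xyz":[0,0,20],"rot":[0,0,0],"grip":0.1},
    {"xyz":[0,0,15],"rot":[0,0,0],"grip":0.1},
    {"xyz":[0,0,10],"rot":[0,0,0],"grip":0.1},
    {"xyz":[0,0,5],"rot":[0,0,0],"grip":0.1},
    {"xyz":[0,0,2],"rot":[0,0,0],"grip":0.1},
    {"xyz":[0,0,1],"rot":[0,0,0],"grip":0.1},
    {"xyz":[0,0,1],"rot":[0,0,0],"grip":0.1},
    {"xyz":[0,0,0],"rot":[0,0,0],"grip":0.1}
  ]
}}

```text
clock: 20.92
ee_pos: [0.5565, -0.3126, 0.03]
orientation: [0.0, 0.089, 0.996, -0.0]
wrist_force: [-1.0, -0.2, -4.6]
grip_width: 0.0231
```

```bash
python3 -c "
from h import *
togo(.5553,-.3126,.0258,80)"
```

```text
clock 20.925 pos [ 0.5565 -0.3126  0.03  ] jaw 79.81 q [ -39.5   26.5   96.5   -0.    57.  -119.3] F [-1.  -0.2 -4.6] T [-0.   -0.08 -0.04] w 0.0231
shift [ 1.2 -0.2  4.2] turn z -0.1909140427897711 rotvec(mod 180) [-0.   0.  -0.2]
```

Emit:
{"api": "move_arm", "payload": {
  "deltas": [
    {"xyz":[0,0,1],"rot":[0,0,0],"grip":0.1},
    {"xyz":[0,0,1],"rot":[0,0,0],"grip":0.1},
    {"xyz":[0,0,0.7],"rot":[0,0,0],"grip":0.1},
    {"xyz":[0,0,0.6],"rot":[0,0,0],"grip":0.1},
    {"xyz":[0,0,0],"rot":[0,0,0],"grip":0.1}
  ]
}}

```text
clock: 21.55
ee_pos: [0.5563, -0.3124, 0.0263]
orientation: [-0.0, 0.089, 0.996, 0.0]
wrist_force: [0.6, 0.5, -4.8]
grip_width: 0.0235
```

Emit:
{"api": "move_arm", "payload": {
  "deltas": [
    {"xyz":[0,0,0.5],"rot":[0,0,0],"grip":0.1},
    {"xyz":[0,0,0],"rot":[0,0,0],"grip":0.1}
  ]
}}

```text
clock: 21.8
ee_pos: [0.5563, -0.3125, 0.0258]
orientation: [-0.0, 0.089, 0.996, 0.0]
wrist_force: [0.2, 0.2, -4.0]
grip_width: 0.0233
```

Emit:
{"api": "move_arm", "payload": {
  "deltas": [
    {"xyz":[0,0,0.5],"rot":[0,0,0],"grip":0.1},
    {"xyz":[0,0,0.5],"rot":[0,0,0],"grip":0.1},
    {"xyz":[0,0,0],"rot":[0,0,0],"grip":0.1}
  ]
}}

```text
clock: 22.18
ee_pos: [0.5565, -0.3126, 0.0258]
orientation: [-0.0, 0.089, 0.996, -0.0]
wrist_force: [-3.7, 3.5, 5.1]
grip_width: 0.0233
```

Contact: the height held at 25.8 mm and the force rose to 5 N. Release and retreat.

Emit:
{"api": "move_arm", "payload": {
  "deltas": [
    {"xyz":[0,0,-0.5],"rot":[0,0,0],"grip":0.1},
    {"xyz":[0,0,0],"rot":[0,0,0],"grip":0.4},
    {"xyz":[0,0,0],"rot":[0,0,0],"grip":0.6},
    {"xyz":[0,0,0],"rot":[0,0,0],"grip":0.7},
    {"xyz":[0,0,0],"rot":[0,0,0],"grip":0.7},
    {"xyz":[0,0,0],"rot":[0,0,0],"grip":0.7},
    {"xyz":[0,0,-8],"rot":[0,0,0],"grip":0.7},
    {"xyz":[0,0,-20],"rot":[0,0,0],"grip":0.7},
    {"xyz":[0,0,-40],"rot":[0,0,0],"grip":0.7},
    {"xyz":[0,0,-50],"rot":[0,0,0],"grip":0.7},
    {"xyz":[0,0,-50],"rot":[0,0,0],"grip":0.7},
    {"xyz":[0,0,-40],"rot":[0,0,0],"grip":0.7},
    {"xyz":[0,0,-20],"rot":[0,0,0],"grip":0.7},
    {"xyz":[0,0,0],"rot":[0,0,0],"grip":0.7}
  ]
}}

```text
clock: 23.92
ee_pos: [0.5569, -0.3129, 0.2554]
orientation: [0.001, 0.089, 0.996, -0.001]
wrist_force: [-0.9, -0.4, -0.2]
grip_width: 0.0598
```

```bash
python3 -c "
from h import *
togo(.5553,-.3126,.0258,80)
c=read_camera('side');cv2.imwrite('pics/s5.png',cv2.resize(c['frame'][130:384,130:400],(640,600),interpolation=2))
X=cloud(c); Y=X[285:370,165:300].reshape(-1,3); m=(Y[:,2]>.014)&(Y[:,2]<.021)&(abs(Y[:,1]+.305)<.035)&(abs(Y[:,0]-.512)<.09)
print('tongue',m.sum(),Y[m].min(0),Y[m].max(0))
T=Y[m]; 
for lo,hi in ((.44,.46),(.46,.49),(.49,.52)): k=(T[:,0]>lo)&(T[:,0]<hi); print(lo,k.sum(),np.median(T[k],0))
X=X.reshape(-1,3); q=np.hypot(X[:,0]-.5555,X[:,1]-.0585); m=(q>.018)&(q<.026)&(X[:,2]>.135)&(X[:,2]<.165); print('nut z',m.sum(),np.median(X[m,2]) if m.any() else 0)"
```

```text
clock 23.925 pos [ 0.5569 -0.3129  0.2554] jaw 79.81 q [ -39.5   11.4   89.8   -0.    78.6 -119.3] F [-0.9 -0.4 -0.2] T [-0.06 -0.02  0.04] w 0.0598
shift [  2.3   0.4 229.6] turn z -0.18950477373689978 rotvec(mod 180) [-0.1  0.2 -0.2]
tongue 406 [ 0.43421508 -0.32661187  0.01402307] [ 0.57188377 -0.27424518  0.02099338]
0.44 50 [ 0.45378044 -0.29162107  0.0177394 ]
0.46 124 [ 0.47546702 -0.29586955  0.01780123]
0.49 126 [ 0.50549246 -0.30182435  0.01836936]
nut z 23 0.14959361053567888
```

View pics/s5.png

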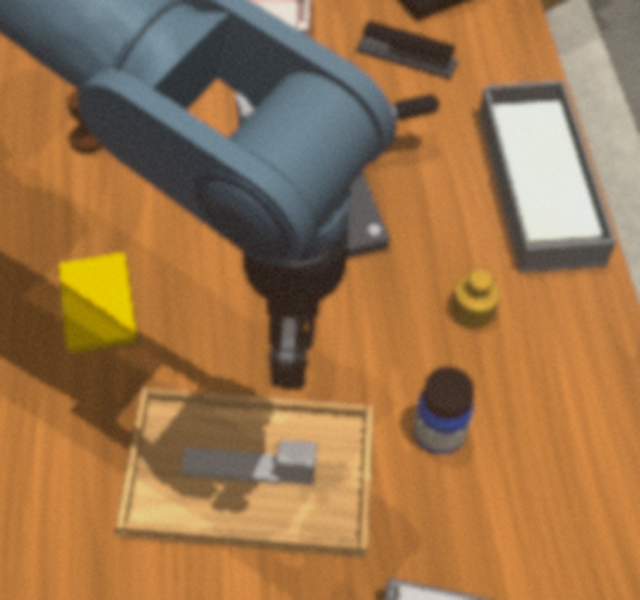

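The gauge lies flat in the tray, with its tongue top level at 17.7–18.4 mm (17 expected plus camera bias). All of it is inside the walls (side view, (185..315, 462)). Handing in.

```bash
python3 -c "
from bench import env
print(env.close_job())"
```

```text
the job is handed in; nothing more can be done
None
```

The jam nut is tight, and the gauge lies flat in the wooden tray. I handed the job in at about 24 s of the 70 s; no verdict was reported.

- **Jam nut:** I turned it clockwise about 181° (3.2 rad) with the gauge still in place. It ran at about 0.1 N m until it hit the hard stop, where the torque rose to about 3 N m. Its top came down about 5.5 mm on camera (6 mm expected) and read the same after the gauge was out.
- **Gauge:** I drew it out along the press's -y; the pull was only about 5 N in the one reading taken mid-draw. I then turned it to lie along the tray and set it down with about 5 N of contact.
- **Last checks:**
  - The tongue top is level at 17.7–18.4 mm (17 expected, within the camera's offset), and the whole gauge is inside the tray walls near its centre.
  - The robot was clear of everything and the wrist force read about zero.
  - In the last picture the ink bottle, scale weight, tin and stapler look unmoved. The arm hid most of the basket and stamp there, but it only passed above them.

The first two move calls were refused for a missing key in the rows, so nothing moved. No check failed. The only disagreements were camera ones: the side camera reads heights about 1–2 mm high, and the top camera's tray outline was too long, so I used the side camera's.

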